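Close up the dust extractor after a filter change

TASK

The fresh filter is in the powder-dust extractor, but its bay still stands open. Set the loose cover down on the filter box just short of home, slide it back under the lip until it is fully home against its stop, then line the wing of the sprung stud up with the slot, push it in only until you feel it bottom, give it a quarter turn counter-clockwise (seen from above) and let it go so that it stays locked. Be gentle: the stud's receptacle is thin, so do not ram or force anything, and leave the glassware and jars where they stand.

Things in the scene. Friction and masses are not known exactly. Their poses are not given: they have to be found in the camera images.
- handle (a point): Centre of the black handle bar on the loose cover: bar 10 mm wide (x), 90 mm long (y), 10 mm high, on a post at each end; 53 mm above the foot of the cover's rim, 36 mm above its top sheet. x points from the stud to the tongue, y along the bar, z up. Cover about 0.35 kg, balanced near the bar. The stud stands 73 mm in front (-x) of this point.
- tongue (a point): Middle of the tip of the cover's tongue, at its underside. The cover is a shallow bare-metal pan 200 x 150 x 17 mm (x, y, z), open below, standing on its rim. At the foot of its rear (+x) edge a flat tongue, 3 mm thick and 110 mm wide, sticks out 18 mm; this point is 120 mm behind (+x) the handle and 53 mm below it. Axes as the handle's.
- extractor: Grey powder-dust extractor, fixed: a low filter box (deck 85 mm above the worktop, 204 mm wide) with the open filter bay in its deck, and behind it (+x) the fan housing, 156 mm high. Origin under the filter box; x from front to fan housing, z up. Two flared side guides, 16 mm high, leave the cover 1.8 mm of play each side.
- home (a point): Point fixed to the extractor, 53 mm above its deck, x from front to fan: the place and axes of the handle when the cover is fully home. The rim slides on the deck; the tongue goes along +x under a steel lip (6 mm gap, edge bent up) and stops on a rigid face = home. Lower the cover about 25 mm (22 to 29) short of home, so that the tongue misses the lip, then slide until it is felt to stop (5 to 10 N).
- wing (a point): Point on the axis of the stud carried by the cover, 10 mm below the top of its wing and 39 mm above the cover's top sheet while the stud is out. The wing is a black upright bar 46 mm long (x), 10 mm thick (y), 26 mm high, from 16 mm below to 10 mm above this point; the stem below is no thicker. z is up along the stud's axis. Moves and turns with the stud.
- slot (a point): Point fixed to the extractor at deck level, in line with the stud when the cover is home; x along the slot. Below it a thin steel receptacle, open to the cover by a slot 10 x 36 mm, takes the stud's 24 mm cross pin (4 mm thick, parallel to the wing). Its height differs by up to 5 mm up or down from start to start and is not measured: the depth must be felt.
- plunger (a joint): How far the stud is pushed in, m; 0 = out, where its spring returns it (3.5 N, plus 0.25 N per mm). Through the slot, the pin is free to turn after 8.5 to 18.5 mm (not known beforehand) and lands on the receptacle's rigid floor only 1.2 mm deeper, felt as a sudden rise over the spring's 6 to 8.5 N. Turned and let go, it rises about 3 mm into a notch and stays 6.5 to 16.5 mm in.
- stud (a joint): Turn of the wing, rad, counter-clockwise from above. 0 = wing along the cover's x axis (two short marks on the cover), in line with the slot: there, within 0.15, the pin goes down. 1.57 = locked, wing across; end stops at -0.5 and 1.6. Let go at 1.45 or more it drops into its notch. Light friction (0.02 N m): it stays where it is left.
- beaker: Empty glass beaker, 55 mm across, 70 mm high, a bystander; origin at the middle of its foot.
- flask: Small amber bottle with a black cap, 40 mm across, 86 mm high, a bystander; origin at the middle of its foot.
- jar_b: White ointment jar with a dark lid, 50 mm across, 46 mm high, a bystander; origin at the middle of its foot.
- jar_d: Smaller white ointment jar, 45 mm across, 40 mm high, a bystander; origin at the middle of its foot.

How it is judged (in metres and radians):
On the way, in this order (a step that is already met when the one before it is completed fails the run):
1. the cover lies on the deck, fully home under the lip (x of handle in the frame of home between -0.004 and 0.004 m and y of handle in the frame of home between -0.005 and 0.005 m and z of handle in the frame of home between -0.003 and 0.003 m), for 0.2 s.
2. the stud is pushed in and turned a quarter turn, with the cover still home (all of step 1 and value of joint stud above 1.3 rad and value of joint plunger above 0.005 m), for 0.2 s.
At the end, for the whole second after the job is handed in: The cover rests level on the deck, within 4 mm of home along its slide, 5 mm sideways and 3 mm in height, and at rest; the stud, let go, stays turned past 1.3 rad and at least 5 mm in, held by its notch (all of step 2 and linear speed of cover below 0.01 m/s and velocity of joint stud between -0.05 and 0.05 rad/s); the robot touches nothing.
It fails at once if the cover was slammed or rammed against the extractor with more than 100 N (contact force between cover and extractor above 100 N).
It fails at once if the stud was forced: with the stud pushed in, cover and stud together bore on the extractor with more than 31 N (value of joint plunger above 0.004 m and contact force between cover and extractor above 31 N).
It fails at once if the beaker or the amber bottle was pushed more than 20 mm or knocked over (distance of any of beaker, flask from where it was at the start of the episode above 0.02 m or angle between any of beaker, flask's own z axis and vertical above 0.4 rad).
It fails at once if an ointment jar was pushed more than 20 mm or knocked over (distance of any of jar_b, jar_d from where it was at the start of the episode above 0.02 m or angle between any of jar_b, jar_d's own z axis and vertical above 0.4 rad).
It also fails if it takes over 54 s, if anything falls off the work surface, if the arm or the gripper's body presses on something with over 40 N, if the wrist force passes 120 N, or if a joint passes its speed limit or range.

ROBOT

A 6-joint arm with a two-finger parallel gripper is mounted at the origin on a cart in front of the work surface, level with it; the furniture and walls round the work are solid. World frame = base frame: x ahead of the robot, y to its left, z up, the work surface at z = 0. Lengths are in m, angles in degrees, forces in N, time in s.
With the tool pointing down it reaches from about 0.25 to 0.8 m from the base axis. Payload 8.5 kg.
Tool frame: the origin (TCP) lies midway between the tips of the shut fingers; the grasp point (between the pads) lies 19 mm behind it; y points along the fingers, z is the direction in which the jaws open and shut, and the axes are right-handed (so a half turn about y gives the same grasp; the last joint's range is limited). The gripper opens to 85 mm and grips with 20 to 120 N. Pads are 22 mm wide; open, the fingers measure 114 mm over their backs; the gripper's body (76 mm by 85 mm) begins 54 mm behind the grasp point. The pads swing forward as they close: fully open they stand 13 mm farther back than shut.
Start: joints at [0, 13.648, -0.773, 75.585, 0, 90], TCP at [0.525, -0, 0.198] pointing down, gripper open.
Joint ranges: [-152.45, 152.45], [-59.26, 108.67], [-65.41, 83.53], [-104.44, 129.93], [-82.83, 76.93], [-180, 180]. Speed limits (degrees/s): [127.2, 127.2, 159.86, 180, 180, 180].

INTERFACE

Orientations are given as a 3x3 rotation matrix whose columns are the frame's x, y, z axes.
In Python, from cell import arm gives the robot as it stands. The module is installed in compiled form; this text tells all that it offers.
- The arm moves only by the tool apply_moves, never from a script. Its argument "increments" is a list that holds one entry, the list of rows, each a list of 5 numbers: the finger opening in m, from 0 to 0.0854, then the shift along the tool's x, y, z in m, then the turn about the tool's y in degrees. A call has exactly 10 rows; each row shifts and turns the commanded pose from where the row before left it, along the tool's axes as they then stand; what a row does not reach is not made up. A row lasts 1/10 s, in which the tool goes at most 50 mm and 8.59 degrees, less where a joint would pass 70% of its speed; a pose out of reach is approached as far as the arm can. A call with a gripper value outside its range is refused whole. The fingers move at their own pace and stop on an object; the grip force is fixed at half the most. Time passes only in rows, so rows that do not move let the fingers close, or fill a call up. It gives the time, the measured TCP pose, the force and the opening at its end, in the units of the state.
- arm.sense(): the state, without advancing time (a new reading comes with each control period).
- arm.grab_frame(name): name is "scene" or "side" or "wrist"; returns (picture, depth): 384x512x3 uint8, red, green, blue; 384x512 float32, m along the optical axis (not along the pixel's ray), 0 where there is no reading.
- arm.camera_model(name): a dict with "K" (3x3 intrinsics, pixels), "view" (4x4, takes a point from world to camera coordinates); the wrist camera has in their place "mount" (4x4, takes a point from camera to tool coordinates, whose origin is the TCP and whose axes are the tool frame's). Camera axes: x right, y down, z forward; pixel columns grow to the right and rows downward; lengths in m; the calibration is good to about 2 mm. A picture is of the moment at which its call begins: read the wrist's pose just before it. camera_model takes no time and is no camera call.
- arm.hand_in(): hands the job in, once; it reports no verdict.
The state is a dict: "clock": time; "qpos": joint angles; "dq": joint speeds; "joint_efforts": joint torques, N m; "eef_pos": TCP position; "ee_rot": TCP orientation; "force": force on the tool from outside, world axes, zero at the start; "ft_torque": the same for the moment, N m; "gripper_width": finger opening in m.
Only numpy, scipy, OpenCV 4.12 (cv2) and the standard library are available. Lean on these libraries where they do the work, as an engineer would, in place of code of your own. Each camera call takes 0.05 s, during which the arm holds its last target. There are 200 camera calls.

## Working session

There is one attempt and no reset: what is moved stays moved. The work goes in short steps, Python scripts to look and compute and a tool call to move; the robot and the scene stay as the last step left them, time stands still between calls to the robot, and variables do not carry over. Pictures are saved under pics/ and viewed, about 8 in all and at most 12, crops included, and the job is handed in when it is done.

Besides the shell and the picture viewer there is one more tool, called as name([rows], argument=value, ...), one row to a line, values as JSON. apply_moves: Moves the arm, as the interface text tells. Its arguments: {"type":"object","properties":{"increments":{"type":"array","items":{"type":"array","items":{"type":"array","items":{"type":"number"}}}}},"required":["increments"]}

```bash
mkdir -p pics; cat > h.py <<'E'
import numpy as np, cv2
from cell import arm
def grab(n):
    s=arm.sense(); rgb,d=arm.grab_frame(n); m=arm.camera_model(n); K=np.array(m["K"])
    if n=="wrist":
        T=np.eye(4);T[:3,:3]=np.array(s["ee_rot"]);T[:3,3]=s["eef_pos"]; W=T@np.array(m["mount"])
    else: W=np.linalg.inv(np.array(m["view"]))
    return rgb,d,K,W
def cloud(d,K,W):
    v,u=np.mgrid[:d.shape[0],:d.shape[1]]
    P=np.stack([(u-K[0,2])/K[0,0]*d,(v-K[1,2])/K[1,1]*d,d],-1)@W[:3,:3].T+W[:3,3]
    P[d<=0]=np.nan
    return P
def save(n,tag):
    rgb,d,K,W=grab(n); cv2.imwrite(f"pics/{tag}.png",rgb[:,:,::-1]); P=cloud(d,K,W); np.savez(f"{tag}.npz",rgb=rgb,P=P,K=K,W=W); return rgb,P
E
python3 - <<'E'
from h import *
for n in("scene","side","wrist"): save(n,n+"0")
a=cv2.imread("pics/scene0.png");b=cv2.imread("pics/side0.png")
cv2.imwrite("pics/ab.png",cv2.resize(np.vstack([a,b]),(400,600)) if 0 else np.hstack([a,b])[:, :])
s=arm.sense();print(s["clock"],s["eef_pos"],s["ee_rot"],s["force"],s["gripper_width"])
E
```

```text
0.15 [ 5.24638371e-01 -4.33308630e-06  1.98019387e-01] [[-6.70335449e-06 -1.11879261e-03  9.99999374e-01]
 [-1.00000000e+00 -1.13313185e-05 -6.71603609e-06]
 [ 1.13388252e-05 -9.99999374e-01 -1.11879253e-03]] [-0.88184492  0.13595725 -0.62791235] 0.08577344828600245
```

View pics/scene0.png

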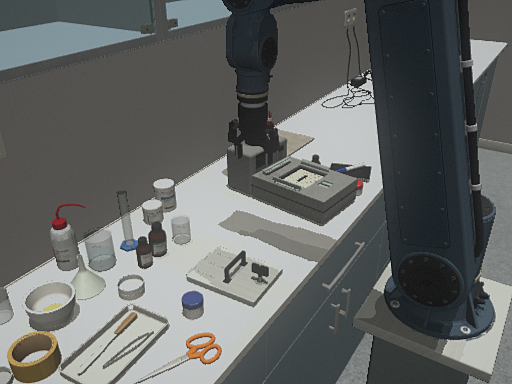

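View pics/side0.png

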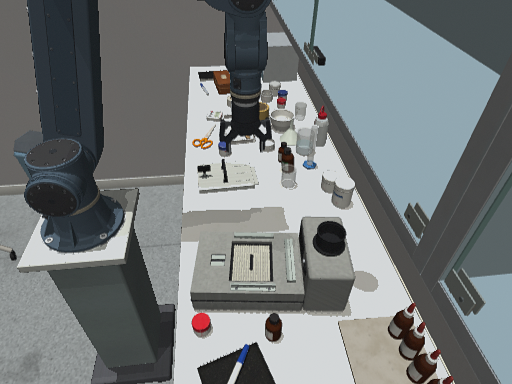

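The loose cover sits around (235,275) in the scene view and (226,178) in the side view. The extractor is to the robot's right, at about (250,260) in side, with its fan housing away from the robot.

```bash
python3 - <<'E'
from h import *
S=np.load("scene0.npz")["P"];D=np.load("side0.npz")["P"]
for p in[(200,178),(222,176),(205,166),(250,175)]:print("side",p,D[p[1],p[0]].round(3))
for p in[(235,265),(260,270),(205,275)]:print("scene",p,S[p[1],p[0]].round(3))
for p in[(250,262),(205,290),(217,260),(290,255),(325,250)]:print("extr",p,D[p[1],p[0]].round(3))
# top-down map, x up, y left
res=.0015
im=np.zeros((400,600,3),np.uint8);H=np.full((400,600),-1.)
for tag in("scene0","side0"):
    z=np.load(tag+".npz");P=z["P"].reshape(-1,3);c=z["rgb"].reshape(-1,3)
    ok=np.isfinite(P).all(1)&(P[:,2]<.25)&(P[:,2]>-.02);P=P[ok];c=c[ok]
    r=((.85-P[:,0])/res).astype(int);q=((.35-P[:,1])/res).astype(int)
    ok=(r>=0)&(r<400)&(q>=0)&(q<600)
    for a,b,zz,cc in zip(r[ok],q[ok],P[ok,2],c[ok]):
        if zz>H[a,b]:H[a,b]=zz;im[a,b]=cc[::-1]
hm=np.clip((H+.02)/.2*255,0,255).astype(np.uint8)
cv2.imwrite("pics/top.png",np.vstack([cv2.dilate(im,np.ones((2,2)))])); cv2.imwrite("pics/hm.png",cv2.applyColorMap(cv2.dilate(hm,np.ones((3,3))),cv2.COLORMAP_JET))
E
```

```text
side (200, 178) [0.374 0.173 0.013]
side (222, 176) [0.455 0.171 0.018]
side (205, 166) [0.396 0.176 0.065]
side (250, 175) [0.559 0.167 0.017]
scene (235, 265) [0.481 0.16  0.018]
scene (260, 270) [0.385 0.188 0.06 ]
scene (205, 275) [0.523 0.234 0.016]
extr (250, 262) [ 0.51  -0.278  0.081]
extr (205, 290) [ 0.391 -0.352  0.084]
extr (217, 260) [ 0.423 -0.255  0.072]
extr (290, 255) [ 0.617 -0.277  0.094]
extr (325, 250) [ 0.688 -0.329  0.169]
```

View pics/hm.png

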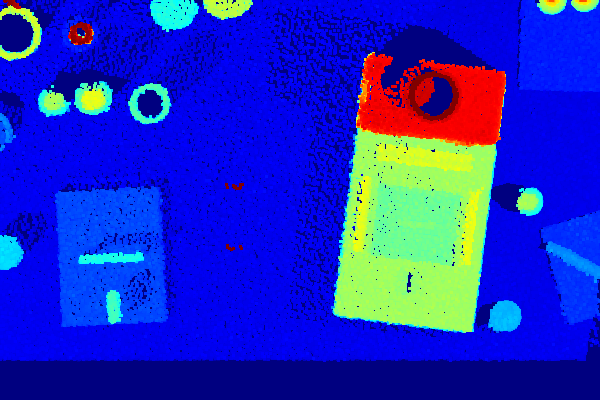

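View pics/wrist0.png

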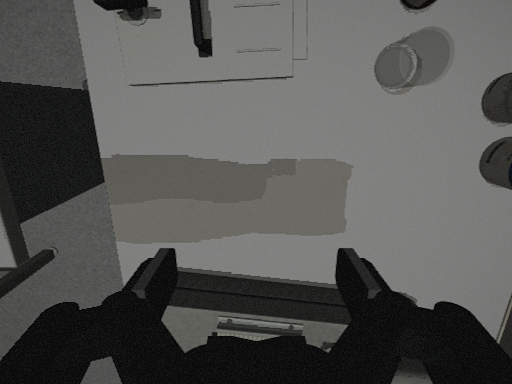

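The height map shows cover and extractor clean of obstructions (cover at map pixel (110,257), yaw of a few degrees; extractor at (415,230), yaw about -8°). The wrist view sees only the cover's near edge, with its bar near (200,25).

```bash
python3 - <<'E'
from h import *
P=np.concatenate([np.load(t+".npz")["P"].reshape(-1,3) for t in("scene0","side0")]);P=P[np.isfinite(P).all(1)]
def box(lo,hi,z):return P[((P>[*lo,z[0]])&(P<[*hi,z[1]])).all(1)]
def rect(Q):
    r=cv2.minAreaRect((Q[:,:2]*1000).astype(np.float32));return np.round(r[0],1),np.round(r[1],1),round(r[2],1)
L=dict(lo=(.34,.05),hi=(.6,.3))
c=box(z=(.008,.024),**L);print("cover",rect(c),len(c))
b=box((.43,.05),(.52,.3),(.048,.07));print("bar",rect(b),len(b),np.median(b,0),b[:,2].max(),np.polyfit(b[:,1],b[:,0],1))
w=box((.34,.05),(.43,.3),(.035,.11));print("wing",rect(w),len(w),np.median(w,0),w[:,2].max(),np.polyfit(w[:,0],w[:,1],1))
e=box((.3,-.45),(.64,-.1),(.07,.1));e=e;print("deck",rect(e),np.median(e[:,2]))
f=box((.5,-.45),(.85,-.1),(.145,.17));print("fan",rect(f),np.median(f[:,2]))
print(np.array(arm.camera_model("wrist")["mount"]).round(4),np.array(arm.camera_model("wrist")["K"]).round(1))
E
```

```text
cover (array([471.5, 183.2]), array([214.9, 159.2]), 3.1) 4045
bar (array([463.4, 182.8]), array([12.3, 93.8]), 2.1) 184 [0.46157303 0.18477769 0.05741019] 0.06338393317028457 [-0.0427803   0.46980386]
wing (array([389.7, 179.2]), array([46.4, 18.5]), 7.2) 267 [0.38897222 0.1817249  0.05745479] 0.07011414934154359 [0.06333902 0.15581825]
deck (array([ 504. , -305.4]), array([276.9, 290.6]), 82.9) 0.0845442834544704
fan (array([ 699.5, -296.3]), array([211.2, 116.7]), 82.7) 0.15569698221058537
[[ 1.100e-03  9.505e-01  3.107e-01 -7.960e-02]
 [ 4.000e-04 -3.107e-01  9.505e-01 -1.750e-01]
 [ 1.000e+00 -9.000e-04 -7.000e-04 -8.000e-04]
 [ 0.000e+00  0.000e+00  0.000e+00  1.000e+00]] [[275.7   0.  256. ]
 [  0.  275.7 196.3]
 [  0.    0.    1. ]]
```

apply_moves([
  [[0.085,0.036,0,-0.004,0],[0.085,0.036,0,-0.004,0],[0.085,0.036,0,-0.004,0],[0.085,0.036,0,-0.004,0],[0.085,0.036,0,-0.004,0],[0.085,0.036,0,-0.004,0],[0.085,0.036,0,-0.004,0],[0.085,0.036,0,-0.004,0],[0.085,0.036,0,-0.004,0],[0.085,0.036,0,-0.004,0]],
])

```text
clock: 1.15
eef_pos: [0.4845, -0.3614, 0.1982]
ee_rot: [[-0.0, -0.0, 1.0], [-1.0, 0.0, -0.0], [-0.0, -1.0, -0.0]]
force: [0.9, -0.1, 0.1]
gripper_width: 0.085
```

```bash
python3 - <<'E'
from h import *
save("wrist","w1");s=arm.sense();print(s["clock"],s["eef_pos"])
# rectified top-down texture at deck plane z=.085, 1px=.6mm, x up, y left
z=np.load("w1.npz");K,W=z["K"],z["W"];V=np.linalg.inv(W)
v,u=np.mgrid[:600,:600];X=.70-v*.0006;Y=-.12-u*.0006
Q=np.stack([X,Y,np.full_like(X,.085),np.ones_like(X)],-1)@V.T
mx=(K[0,0]*Q[...,0]/Q[...,2]+K[0,2]).astype(np.float32);my=(K[1,1]*Q[...,1]/Q[...,2]+K[1,2]).astype(np.float32)
cv2.imwrite("pics/deck.png",cv2.remap(np.ascontiguousarray(z["rgb"][:,:,::-1]),mx,my,cv2.INTER_LINEAR))
E
```

```text
1.2 [ 0.48385924 -0.36620007  0.19762012]
```

View pics/deck.png

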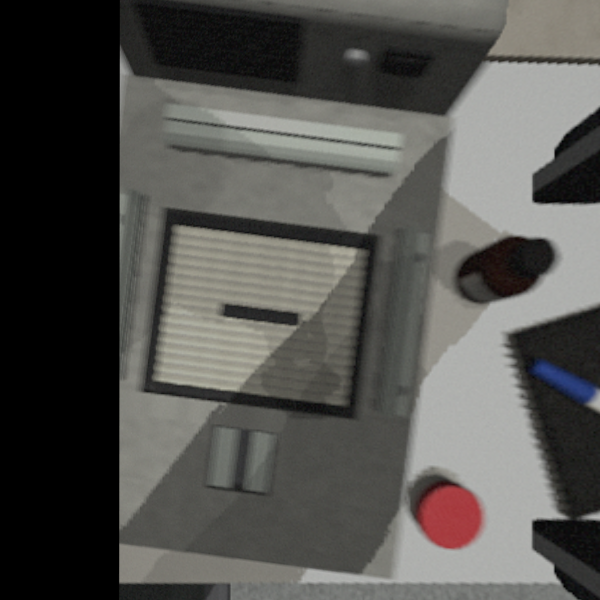

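The rectified deck view shows the slot line at about (241,461), the bay, the two side guides, and the lip's front edge running from (163,145) to (390,173). The yaw is about -7.3°.

```bash
python3 - <<'E'
from h import *
P=np.load("w1.npz")["P"].reshape(-1,3);P=P[np.isfinite(P).all(1)]
# fit yaw by fan/deck edges: minimise lateral spread of guide points
O=np.array([.4207,-.264])
for deg in(-7.0,-7.3,-7.6):
    a=np.radians(deg);ex=np.array([np.cos(a),np.sin(a)]);ey=np.array([-ex[1],ex[0]])
    q=np.c_[(P[:,:2]-O)@ex,(P[:,:2]-O)@ey,P[:,2]]
    g=q[(q[:,0]>.02)&(q[:,0]<.14)&(abs(q[:,1])<.1)&(q[:,2]>.093)&(q[:,2]<.106)]
    for s,n in((1,"L"),(-1,"R")):
        k=g[g[:,1]*s>0];
        if len(k)>20:print(deg,n,len(k),np.percentile(k[:,1],[2,10,50,90,98]).round(4),np.percentile(k[:,0],[2,98]).round(3),"slope",np.polyfit(k[:,0],k[:,1],1)[0].round(4))
    l=q[(q[:,0]>.16)&(q[:,0]<.225)&(abs(q[:,1])<.08)&(q[:,2]>.089)&(q[:,2]<.12)]
    print("lip",len(l),np.percentile(l[:,0],[2,10,50,98]).round(4),np.percentile(l[:,1],[1,99]).round(4),l[:,2].max().round(3),"slope",np.polyfit(l[:,1],l[:,0],1)[0].round(4))
r=q[(abs(q[:,0])<.03)&(abs(q[:,1])<.03)]
print("z near slot",np.percentile(r[:,2],[1,10,50,90]).round(4))
r=r[r[:,2]<.08];print(np.percentile(r[:,0],[2,98]),np.percentile(r[:,1],[2,98]),len(r))
d=q[(q[:,0]<-.02)&(abs(q[:,1])<.09)&(q[:,2]>.08)&(q[:,2]<.09)];print("deck z",np.median(d[:,2]),np.percentile(d[:,0],1))
E
```

```text
-7.0 L 539 [0.0782 0.0788 0.0806 0.0832 0.0843] [0.077 0.139] slope 0.0429
-7.0 R 904 [-0.0838 -0.0827 -0.0791 -0.0759 -0.0751] [0.044 0.138] slope -0.0079
lip 4700 [0.1825 0.1843 0.1971 0.2249] [-0.0648  0.0738] 0.12 slope 0.1173
-7.3 L 545 [0.0788 0.0793 0.0812 0.0838 0.085 ] [0.077 0.139] slope 0.0483
-7.3 R 898 [-0.0832 -0.0822 -0.0786 -0.0755 -0.0746] [0.044 0.138] slope -0.003
lip 4832 [0.1826 0.1843 0.1972 0.2248] [-0.0637  0.0763] 0.12 slope 0.1275
-7.6 L 550 [0.0793 0.0799 0.0818 0.0846 0.0858] [0.076 0.139] slope 0.0544
-7.6 R 896 [-0.0827 -0.0817 -0.0782 -0.075  -0.0741] [0.045 0.138] slope 0.0026
lip 4916 [0.1825 0.1843 0.1974 0.2247] [-0.0625  0.0775] 0.12 slope 0.1307
z near slot [0.0719 0.0784 0.084  0.0854]
[-0.01554256  0.02080135] [-0.00714847  0.01583544] 438
deck z 0.0846767072145555 -0.05502807184387985
```

```bash
python3 - <<'E'
from h import *
z=np.load("w1.npz");P=z["P"];V=np.linalg.inv(z["W"]);K=z["K"]
O=np.array([.4207,-.264]);a=np.radians(-7.3);ex=np.array([np.cos(a),np.sin(a)]);ey=np.array([-ex[1],ex[0]])
# lateral height profile across guides at long. 0.06..0.10
q=np.c_[(P.reshape(-1,3)[:,:2]-O)@ex,(P.reshape(-1,3)[:,:2]-O)@ey,P.reshape(-1,3)[:,2]]
q=q[(q[:,0]>.05)&(q[:,0]<.11)]
for b in np.arange(-.104,.106,.003):
    k=q[(q[:,1]>b)&(q[:,1]<b+.003)]
    if len(k) and abs(b)>.06:print(round(b,3),len(k),np.percentile(k[:,2],[50,90]).round(4))
E
```

```text
-0.101 1 [0.0833 0.0833]
-0.098 130 [0.0847 0.0855]
-0.095 143 [0.0848 0.0856]
-0.092 125 [0.0867 0.0874]
-0.089 112 [0.087  0.0879]
-0.086 20 [0.0989 0.0997]
-0.083 589 [0.306  0.3132]
-0.08 3685 [0.3127 0.3186]
-0.077 2184 [0.3137 0.3199]
-0.074 747 [0.3226 0.3258]
-0.071 2610 [0.3176 0.324 ]
-0.068 1569 [0.314  0.3256]
-0.065 230 [0.0799 0.085 ]
-0.062 154 [0.0767 0.0776]
0.061 269 [0.0763 0.0774]
0.064 233 [0.0766 0.0775]
0.067 417 [0.0815 0.0851]
0.07 247 [0.0845 0.0855]
0.073 259 [0.0846 0.0856]
0.076 342 [0.0849 0.0913]
0.079 320 [0.0929 0.0957]
0.082 12 [0.0968 0.098 ]
```

apply_moves([
  [[0.085,-0.045,0,-0.002,0],[0.085,-0.049,0,-0.002,0],[0.085,-0.049,0,-0.002,0],[0.085,-0.049,0,-0.002,0],[0.085,-0.049,0,-0.002,0],[0.085,-0.049,0,-0.002,0],[0.085,-0.049,0,-0.002,0],[0.085,-0.049,0,-0.002,0],[0.085,-0.049,0,-0.002,0],[0.085,-0.047,0,-0.002,0]],
])

```text
clock: 2.2
eef_pos: [0.4643, 0.1262, 0.1985]
ee_rot: [[0.0, 0.0, 1.0], [-1.0, 0.0, 0.0], [-0.0, -1.0, 0.0]]
force: [0.1, -0.2, -0.1]
gripper_width: 0.085
```

```bash
python3 - <<'E'
from h import *
arm.grab_frame("side");save("wrist","w2");s=arm.sense();print(s["clock"],s["eef_pos"])
z=np.load("w2.npz");K,W=z["K"],z["W"];V=np.linalg.inv(W)
v,u=np.mgrid[:500,:500];X=.62-v*.0006;Y=.32-u*.0006
Q=np.stack([X,Y,np.full_like(X,.058),np.ones_like(X)],-1)@V.T
mx=(K[0,0]*Q[...,0]/Q[...,2]+K[0,2]).astype(np.float32);my=(K[1,1]*Q[...,1]/Q[...,2]+K[1,2]).astype(np.float32)
cv2.imwrite("pics/cover.png",cv2.remap(np.ascontiguousarray(z["rgb"][:,:,::-1]),mx,my,cv2.INTER_LINEAR))
P=z["P"].reshape(-1,3);P=P[np.isfinite(P).all(1)]
def box(lo,hi,zz):return P[((P>[*lo,zz[0]])&(P<[*hi,zz[1]])).all(1)]
def rect(Q):
    r=cv2.minAreaRect((Q[:,:2]*1000).astype(np.float32));return np.round(r[0],1),np.round(r[1],1),round(r[2],1)
c=box((.34,.08),(.595,.3),(.013,.022));print("cover",rect(c))
b=box((.43,.1),(.50,.26),(.053,.063));print("bar",rect(b),b.mean(0),np.median(b[:,2]),np.polyfit(b[:,1],b[:,0],1))
w=box((.34,.1),(.43,.26),(.058,.075));print("wing",rect(w),w.mean(0),np.median(w[:,2]),np.polyfit(w[:,0],w[:,1],1))
E
```

```text
2.3 [0.46425614 0.12890526 0.19820496]
cover (array([464.6, 183.7]), array([200.4, 150.4]), 2.7)
bar (array([462.6, 184. ]), array([10. , 89.3]), 2.7) [0.46250927 0.18584548 0.05711232] 0.057233786427142275 [-0.04764394  0.47136368]
wing (array([390.2, 180.3]), array([45.5, 10.1]), 4.1) [0.39083301 0.18076884 0.06490773] 0.0651281092508561 [0.07415131 0.15178806]
```

View pics/cover.png

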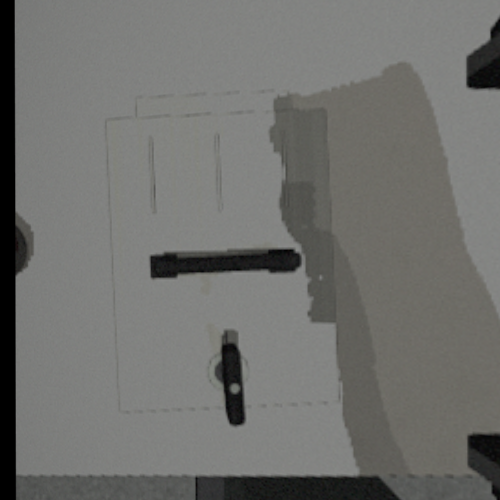

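The close view shows the bar from (150,265) to (300,260), centre (0.4626, 0.184), yaw 2.7°. The wing runs from (228,335) to (237,425), within about 2° of the cover axis. Measured sizes match the ones given (bar 10 x 89 mm, sheet 200 x 150 mm).

apply_moves([
  [[0.05,-0.019,0,-0.0005,0],[0.05,-0.018,0,-0.0006,0],[0.05,-0.018,0,-0.0006,0],[0.05,0,0.02,0,-2.7],[0.05,0,0.02,0,0],[0.05,0,0.02,0,0],[0.05,0,0.02,0,0],[0.05,0,0.02,0,0],[0.05,0,0.02,0,0],[0.05,0,0.0,0,0]],
])

```text
clock: 3.3
eef_pos: [0.4614, 0.1778, 0.0762]
ee_rot: [[0.047, -0.004, 0.999], [-0.999, -0.002, 0.047], [0.002, -1.0, -0.004]]
force: [-0.8, 0.0, 0.8]
gripper_width: 0.0501
```

apply_moves([
  [[0.05,-0.006,0,0.001,0],[0.05,0,0.012,0,0],[0.05,0,0.015,0,0],[0.05,0,0.012,0,0],[0.05,0,0.003,0,0],[0.05,0,0,0,0],[0.0,0,0,0,0],[0.0,0,0,0,0],[0.0,0,0,0,0],[0.0,0,0,0,0]],
])

```text
clock: 4.3
eef_pos: [0.4642, 0.1851, 0.0368]
ee_rot: [[0.047, 0.0, 0.999], [-0.999, 0.0, 0.047], [-0.0, -1.0, 0.0]]
force: [1.0, -0.6, 0.5]
gripper_width: 0.0001
```

```bash
python3 - <<'E'
from h import *
save("wrist","w3");s=arm.sense();print(s["clock"],s["eef_pos"],s["gripper_width"],s["force"])
rgb,P=save("side","s3")
a=cv2.imread("pics/wrist0.png") if 0 else cv2.imread("pics/w3.png")
b=cv2.resize(cv2.imread("pics/s3.png")[100:220,160:300],None,fx=3,fy=3,interpolation=cv2.INTER_CUBIC)
c=np.zeros((600,800,3),np.uint8);a=cv2.resize(a,(380,285));c[:285,:380]=a;c[:360,380:800]=b;cv2.imwrite("pics/c3.png",c[:360])
E
```

```text
4.35 [0.46408047 0.18506406 0.03671212] 0.00012592400524327055 [0.34454372 0.91030673 0.27341732]
```

View pics/c3.png

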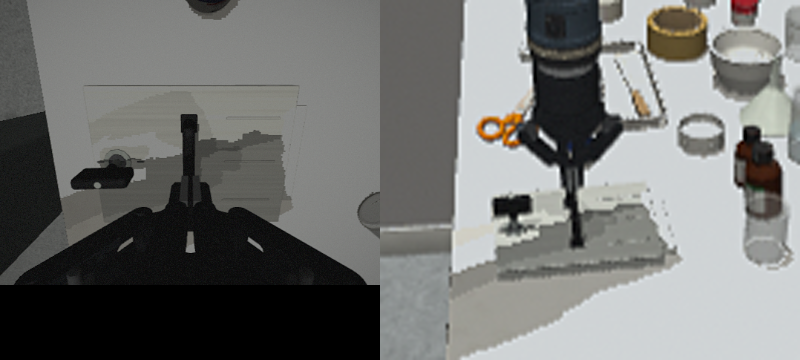

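The wrist view shows the fingertips at the bar (190,180) and the wing at (100,178). The reported opening is near 0, which disagrees with a 10 mm bar, so I'll lift slightly and check.

apply_moves([
  [[0.0,0,0,0,0],[0.0,0,-0.003,0,0],[0.0,0,-0.004,0,0],[0.0,0,-0.004,0,0],[0.0,0,-0.004,0,0],[0.0,0,0,0,0],[0.0,0,0,0,0],[0.0,0,0,0,0],[0.0,0,0,0,0],[0.0,0,0,0,0]],
])

```text
clock: 5.4
eef_pos: [0.4638, 0.185, 0.0513]
ee_rot: [[0.047, -0.0, 0.999], [-0.999, -0.0, 0.047], [0.0, -1.0, -0.0]]
force: [-0.9, -0.8, -0.2]
gripper_width: -0.0001
```

```bash
python3 - <<'E'
from h import *
rgb,P=save("wrist","w4");s=arm.sense();print(s["clock"],s["eef_pos"],s["gripper_width"],s["force"],s["ft_torque"])
P=P.reshape(-1,3);P=P[np.isfinite(P).all(1)]
w=P[((P>[.34,.1,.05])&(P<[.43,.26,.1])).all(1)];print("wing z",np.percentile(w[:,2],[50,95]))
c=P[((P>[.39,.2,.005])&(P<[.43,.25,.05])).all(1)];print("sheet z",np.median(c[:,2]))
cv2.imwrite("pics/w4c.png",cv2.resize(rgb[120:384,120:420,::-1],None,fx=2,fy=2,interpolation=cv2.INTER_CUBIC))
E
```

```text
5.45 [0.46387319 0.18502055 0.05135521] -0.00018707147580964822 [-0.06305962  0.03198191 -0.29381349] [-0.01976224  0.00338875  0.03882068]
wing z [0.06448146 0.06635168]
sheet z 0.016678976346164692
```

View pics/w4c.png

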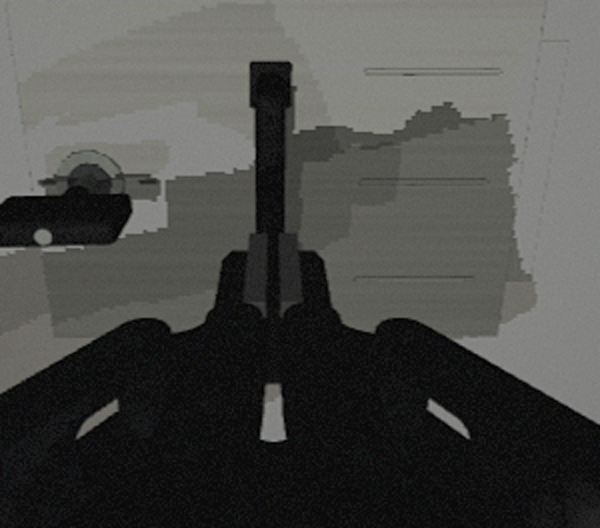

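```bash
python3 - <<'E'
from h import *
s=arm.sense();R=np.array(s["ee_rot"]);p=np.array(s["eef_pos"])
P=np.load("w4.npz")["P"]
T=((P-p)@R)*1000
for r in range(150,300,8): print(r,[tuple(T[r,c].round(0)) for c in(245,249,256,265,270)])
P=np.load("w0.npz")["P"] if 0 else None
E
```

```text
150 [(np.float64(-48.0), np.float64(36.0), np.float64(-9.0)), (np.float64(-48.0), np.float64(34.0), np.float64(-6.0)), (np.float64(-48.0), np.float64(34.0), np.float64(-1.0)), (np.float64(-48.0), np.float64(35.0), np.float64(6.0)), (np.float64(-48.0), np.float64(34.0), np.float64(10.0))]
158 [(np.float64(-42.0), np.float64(32.0), np.float64(-9.0)), (np.float64(-42.0), np.float64(32.0), np.float64(-6.0)), (np.float64(-44.0), np.float64(24.0), np.float64(-1.0)), (np.float64(-42.0), np.float64(33.0), np.float64(6.0)), (np.float64(-42.0), np.float64(34.0), np.float64(10.0))]
166 [(np.float64(-36.0), np.float64(33.0), np.float64(-9.0)), (np.float64(-43.0), np.float64(-1.0), np.float64(-5.0)), (np.float64(-44.0), np.float64(-4.0), np.float64(-1.0)), (np.float64(-36.0), np.float64(31.0), np.float64(6.0)), (np.float64(-36.0), np.float64(35.0), np.float64(10.0))]
174 [(np.float64(-29.0), np.float64(35.0), np.float64(-10.0)), (np.float64(-39.0), np.float64(-5.0), np.float64(-5.0)), (np.float64(-39.0), np.float64(-7.0), np.float64(-1.0)), (np.float64(-29.0), np.float64(35.0), np.float64(6.0)), 
[... 3702 characters left out ...]
)), (np.float64(-11.0), np.float64(-76.0), np.float64(3.0)), (np.float64(-12.0), np.float64(-77.0), np.float64(5.0))]
286 [(np.float64(-12.0), np.float64(-82.0), np.float64(-5.0)), (np.float64(-12.0), np.float64(-83.0), np.float64(-4.0)), (np.float64(-3.0), np.float64(-70.0), np.float64(-1.0)), (np.float64(-12.0), np.float64(-82.0), np.float64(3.0)), (np.float64(-12.0), np.float64(-82.0), np.float64(5.0))]
294 [(np.float64(-12.0), np.float64(-88.0), np.float64(-5.0)), (np.float64(-12.0), np.float64(-87.0), np.float64(-4.0)), (np.float64(2.0), np.float64(-69.0), np.float64(-1.0)), (np.float64(-11.0), np.float64(-87.0), np.float64(2.0)), (np.float64(-13.0), np.float64(-88.0), np.float64(4.0))]
```

The depth image shows the fingertips 37 mm behind the reported TCP, with the pads spanning -37 to -75 mm. The fingers therefore closed above the bar. I'll use a grasp point 56 mm behind the reported TCP.

apply_moves([
  [[0.05,0,0,-0.001,0],[0.05,0,0,0,0],[0.05,0,0.005,0,0],[0.05,0,0.01,0,0],[0.05,0,0.01,0,0],[0.05,0,0.01,0,0],[0.05,0,0.01,0,0],[0.05,0,0.006,0,0],[0.05,0,0.003,0,0],[0.05,0,0,0,0]],
])

```text
clock: 6.45
eef_pos: [0.4627, 0.1849, -0.003]
ee_rot: [[0.047, -0.001, 0.999], [-0.999, -0.0, 0.047], [0.0, -1.0, -0.001]]
force: [0.3, 0.9, -0.3]
gripper_width: 0.0501
```

apply_moves([
  [[0.0,0,0,0,0],[0.0,0,0,0,0],[0.0,0,0,0,0],[0.0,0,0,0,0],[0.0,0,0,0,0],[0.0,0,0,0,0],[0.0,0,-0.003,0,0],[0.0,0,-0.004,0,0],[0.0,0,-0.005,0,0],[0.0,0,0,0,0]],
])

```text
clock: 7.45
eef_pos: [0.4633, 0.1851, 0.0101]
ee_rot: [[0.047, 0.001, 0.999], [-0.999, 0.0, 0.047], [-0.0, -1.0, 0.001]]
force: [0.4, 0.7, -4.4]
gripper_width: 0.009
```

```bash
python3 - <<'E'
from h import *
rgb,P=save("wrist","w5");s=arm.sense();print(s["clock"],s["eef_pos"],s["gripper_width"],s["force"],s["ft_torque"])
P=P.reshape(-1,3);P=P[np.isfinite(P).all(1)]
c=P[((P>[.39,.2,.005])&(P<[.54,.25,.04])).all(1)];print("sheet",np.median(c[:,2]),len(c),np.linalg.lstsq(np.c_[c[:,:2],np.ones(len(c))],c[:,2],rcond=None)[0])
w=P[((P>[.34,.1,.066])&(P<[.43,.26,.1])).all(1)]
r=cv2.minAreaRect((w[:,:2]*1000).astype(np.float32));print("wing",r)
R=np.array(s["ee_rot"]);print(((np.array([*r[0],0])/1000-s["eef_pos"])@R)*1000)
E
```

```text
7.5 [0.46320259 0.18506764 0.00979449] 0.009068036872913859 [-0.0608561  -0.07348575 -4.38728796] [0.00141364 0.02173871 0.01960913]
sheet 0.028723756723522814 20526 [-3.74730198e-04 -5.82646942e-05  2.89726899e-02]
wing ((399.7934265136719, 181.25608825683594), (64.70760345458984, 21.992393493652344), 9.373678207397461)
[  0.82626774   9.76612174 -63.52260735]
```

apply_moves([
  [[0.0,0,-0.005,0,0],[0.0,0,-0.01,0,0],[0.0,0,-0.02,0,0],[0.0,0,-0.025,0,0],[0.0,0.01,-0.025,0,0],[0.0,0.02,-0.02,0,0],[0.0,0.03,-0.015,0,0],[0.0,0.04,-0.005,0,0],[0.0,0.04,0,0,0],[0.0,0.04,0,0,0]],
])

```text
clock: 8.5
eef_pos: [0.4715, 0.0038, 0.1356]
ee_rot: [[0.048, 0.001, 0.999], [-0.999, 0.0, 0.048], [0.0, -1.0, 0.001]]
force: [-0.5, 0.6, -4.0]
gripper_width: 0.0087
```

apply_moves([
  [[0.0,0.04,0,-0.002,0],[0.0,0.04,0,-0.002,0],[0.0,0.04,0,-0.002,0],[0.0,0.04,0,-0.002,0],[0.0,0.04,0,-0.002,0],[0.0,0.035,0,-0.002,0],[0.0,0.02,0,-0.002,0],[0.0,0.012,0,0,0],[0.0,0.006,0,0,0],[0.0,0,0,0,5]],
])

```text
clock: 9.5
eef_pos: [0.4704, -0.2682, 0.1347]
ee_rot: [[-0.041, -0.0, 0.999], [-0.999, 0.0, -0.041], [-0.0, -1.0, -0.0]]
force: [0.7, 0.1, -4.7]
gripper_width: 0.0086
```

apply_moves([
  [[0.0,0,0,0,5],[0.0,0,0,0,0],[0.0,0,0,0,0],[0.0,0,0,0,0],[0.0,0,0,0,0],[0.0,0,0,0,0],[0.0,0,0,0,0],[0.0,0,0,0,0],[0.0,0,0,0,0],[0.0,0,0,0,0]],
])

```text
clock: 10.5
eef_pos: [0.4703, -0.2682, 0.1345]
ee_rot: [[-0.127, -0.0, 0.992], [-0.992, -0.0, -0.127], [0.0, -1.0, -0.0]]
force: [-1.1, 0.3, -4.5]
gripper_width: 0.0088
```

```bash
python3 - <<'E'
from h import *
rgb,P=save("wrist","w6");s=arm.sense();print(s["clock"],s["eef_pos"],s["gripper_width"],s["force"],s["ft_torque"])
p=np.array(s["eef_pos"]);R=np.array(s["ee_rot"]);print(R.round(4))
Pf=P.reshape(-1,3);Pf=Pf[np.isfinite(Pf).all(1)]
T=(Pf-p)@R
# bar end: far post top; sheet edges in tool frame
t=T[(abs(T[:,2])<.012)&(T[:,0]<-.02)&(T[:,0]>-.07)&(abs(T[:,1]+.06)<.006)];print("bar top: min x,z range",np.percentile(t[:,0],[1]),np.percentile(t[:,2],[2,98]),"y med",np.median(t[:,1]))
e=T[(T[:,0]>-.12)&(T[:,0]<-.03)&(abs(T[:,2])<.13)&(abs(T[:,1]+.019)<.005)];print("sheet: ",np.percentile(e[:,0],.5),np.percentile(e[:,2],[.5,99.5]),np.median(e[:,1]))
cv2.imwrite("pics/w6.png",rgb[:,:,::-1])
E
```

```text
10.55 [ 0.47032279 -0.26819479  0.13448291] 0.00888327350064764 [-0.19451061 -1.13548266 -3.74188731] [ 0.01369117 -0.05098435  0.00629966]
[[-1.271e-01 -1.000e-04  9.919e-01]
 [-9.919e-01  0.000e+00 -1.271e-01]
 [ 0.000e+00 -1.000e+00 -1.000e-04]]
bar top: min x,z range [-0.04379549] [-0.0054999   0.00416759] y med -0.05910275944606971
sheet:  -0.07376435003491157 [-0.09699185  0.09970533] -0.018645077617451638
```

apply_moves([
  [[0.0,0,0.005,0,0],[0.0,0,0.008,0,0],[0.0,0,0.009,0,0],[0.0,0,0.008,0,0],[0.0,0,0.007,0,0],[0.0,0,0.005,0,0],[0.0,0,0.003,0,0],[0.0,0,0.001,0,0],[0.0,0,0,0,0],[0.0,0,0,0,0]],
])

```text
clock: 11.55
eef_pos: [0.4705, -0.2683, 0.0888]
ee_rot: [[-0.127, 0.0, 0.992], [-0.992, -0.0, -0.127], [0.0, -1.0, 0.0]]
force: [0.1, -0.4, -4.3]
gripper_width: 0.009
```

apply_moves([
  [[0.0,0,0.001,0,0],[0.0,0,0.001,0,0],[0.0,0,0.001,0,0],[0.0,0,0.0005,0,0],[0.0,0,0.0005,0,0],[0.0,0,0.0005,0,0],[0.0,0,0,0,0],[0.0,0,0,0,0],[0.0,0,0,0,0],[0.0,0,0,0,0]],
])

```text
clock: 12.55
eef_pos: [0.4703, -0.2682, 0.084]
ee_rot: [[-0.127, -0.0, 0.992], [-0.992, -0.0, -0.127], [0.0, -1.0, -0.0]]
force: [-0.7, -0.4, -4.5]
gripper_width: 0.0092
```

apply_moves([
  [[0.0,0,0.0005,0,0],[0.0,0,0.0005,0,0],[0.0,0,0.0003,0,0],[0.0,0,0,0,0],[0.0,0,0,0,0],[0.0,0,0,0,0],[0.0,0,0,0,0],[0.0,0,0,0,0],[0.0,0,0,0,0],[0.0,0,0,0,0]],
])

```text
clock: 13.55
eef_pos: [0.4704, -0.2682, 0.083]
ee_rot: [[-0.127, 0.0, 0.992], [-0.992, -0.0, -0.127], [0.0, -1.0, 0.0]]
force: [-3.2, 1.4, 5.9]
gripper_width: 0.0087
```

apply_moves([
  [[0.0,0,-0.0005,0,0],[0.0,0,0,0.002,0],[0.0,0,0,0.003,0],[0.0,0,0,0.003,0],[0.0,0,0,0.003,0],[0.0,0,0,0.003,0],[0.0,0,0,0.003,0],[0.0,0,0,0.002,0],[0.0,0,0,0.001,0],[0.0,0,0,0,0]],
])

```text
clock: 14.55
eef_pos: [0.4906, -0.2707, 0.083]
ee_rot: [[-0.127, 0.0, 0.992], [-0.992, 0.0, -0.127], [-0.0, -1.0, 0.0]]
force: [1.0, -0.6, -3.7]
gripper_width: 0.0088
```

apply_moves([
  [[0.0,0,0,0.0005,0],[0.0,0,0,0.0005,0],[0.0,0,0,0.0005,0],[0.0,0,0,0.0005,0],[0.0,0,0,0.0005,0],[0.0,0,0,0.0005,0],[0.0,0,0,0,0],[0.0,0,0,0,0],[0.0,0,0,0,0],[0.0,0,0,0,0]],
])

```text
clock: 15.55
eef_pos: [0.4931, -0.2711, 0.0832]
ee_rot: [[-0.127, -0.0, 0.992], [-0.992, -0.0, -0.127], [0.0, -1.0, -0.0]]
force: [-0.2, 0.8, -4.4]
gripper_width: 0.0087
```

apply_moves([
  [[0.0,0,0,0.0005,0],[0.0,0,0,0.0005,0],[0.0,0,0,0.0005,0],[0.0,0,0,0.0005,0],[0.0,0,0,0,0],[0.0,0,0,0,0],[0.0,0,0,0,0],[0.0,0,0,0,0],[0.0,0,0,0,0],[0.0,0,0,0,0]],
])

```text
clock: 16.55
eef_pos: [0.4951, -0.2713, 0.0832]
ee_rot: [[-0.127, -0.0, 0.992], [-0.992, 0.0, -0.127], [0.0, -1.0, -0.0]]
force: [-0.3, -0.5, -4.6]
gripper_width: 0.0087
```

apply_moves([
  [[0.0,0,0,0.0005,0],[0.0,0,0,0.0005,0],[0.0,0,0,0.0005,0],[0.0,0,0,0.0005,0],[0.0,0,0,0,0],[0.0,0,0,0,0],[0.0,0,0,0,0],[0.0,0,0,0,0],[0.0,0,0,0,0],[0.0,0,0,0,0]],
])

```text
clock: 17.55
eef_pos: [0.4971, -0.2716, 0.0832]
ee_rot: [[-0.127, -0.0, 0.992], [-0.992, 0.0, -0.127], [-0.0, -1.0, -0.0]]
force: [-0.3, -0.3, -3.3]
gripper_width: 0.0086
```

apply_moves([
  [[0.0,0,0,0.0005,0],[0.0,0,0,0.0005,0],[0.0,0,0,0.0005,0],[0.0,0,0,0.0005,0],[0.0,0,0,0,0],[0.0,0,0,0,0],[0.0,0,0,0,0],[0.0,0,0,0,0],[0.0,0,0,0,0],[0.0,0,0,0,0]],
])

```text
clock: 18.55
eef_pos: [0.4973, -0.2715, 0.083]
ee_rot: [[-0.127, -0.003, 0.992], [-0.992, 0.001, -0.127], [-0.0, -1.0, -0.003]]
force: [-8.1, 1.4, 0.2]
gripper_width: 0.009
```

Home is felt: -8 N in x after about 27 mm of slide. Next I'll release, rise and check the joint range for the wing grasp.

apply_moves([
  [[0.0,0,0,-0.0008,0],[0.0,0,0.0003,0,0],[0.05,0,0,0,0],[0.05,0,0,0,0],[0.05,0,0,0,0],[0.05,0,-0.005,0,0],[0.05,0,-0.015,0,0],[0.05,0,-0.02,0,0],[0.05,0,-0.02,0,0],[0.05,0,-0.01,0,0]],
])

```text
clock: 19.55
eef_pos: [0.4991, -0.2722, 0.155]
ee_rot: [[-0.127, 0.002, 0.992], [-0.992, -0.001, -0.127], [0.001, -1.0, 0.002]]
force: [0.0, -0.1, -0.8]
gripper_width: 0.05
```

```bash
python3 - <<'E'
from h import *
rgb,P=save("wrist","w7");s=arm.sense();print(s["clock"],s["eef_pos"],s["gripper_width"],s["force"],np.round(s["qpos"],1))
P=P.reshape(-1,3);P=P[np.isfinite(P).all(1)]
w=P[((P>[.38,-.32,.143])&(P<[.46,-.2,.157])).all(1)]
def rect(Q):return cv2.minAreaRect((Q[:,:2]*1000).astype(np.float32))
print("wing",rect(w),np.median(w[:,2]),len(w))
b=P[((P>[.47,-.34,.138])&(P<[.525,-.2,.148])).all(1)];print("bar",rect(b),np.median(b[:,2]))
c=P[((P>[.38,-.37,.095])&(P<[.62,-.2,.106])).all(1)];print("sheet",rect(c),np.median(c[:,2]))
E
```

```text
19.6 [ 0.49950826 -0.27235113  0.15577895] 0.05022987345250008 [ 0.98664882 -0.50647267  1.9199158 ] [-28.6  18.7   0.1  71.1  -0.   68.7]
wing ((424.9100036621094, -262.72271728515625), (9.812164306640625, 45.656288146972656), 83.70362854003906) 0.15006351042367297 971
bar ((496.59136962890625, -272.289794921875), (89.50936889648438, 9.957894325256348), 82.38491821289062) 0.14228384462370086
sheet ((505.3435363769531, -280.5202941894531), (161.02113342285156, 229.28952026367188), 89.9780502319336) 0.10164741281534503
```

View pics/w7.png

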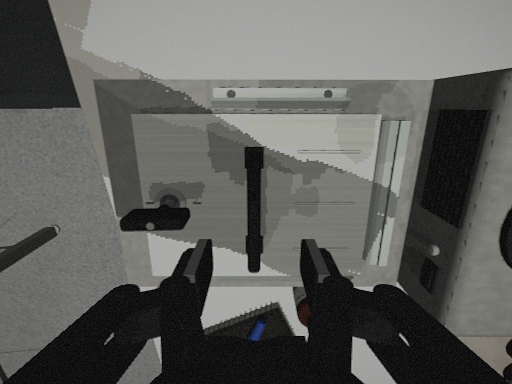

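The view shows the cover lying between the guides with its tongue under the lip, bar at (254,210) and wing at (155,218). Measurement agrees: bar top at 0.142 and wing centre at (0.4249, -0.2627).

apply_moves([
  [[0.05,0,0,-0.015,0],[0.05,0,0,-0.025,0],[0.05,0,0,-0.025,0],[0.05,0,0,-0.01,0],[0.05,0,0,0,-8.5],[0.05,0,0,0,-8.5],[0.05,0,0,0,-8.5],[0.05,0,0,0,-8.5],[0.05,0,0,0,-8.5],[0.05,0,0,0,-8.5]],
])

```text
clock: 20.6
eef_pos: [0.4244, -0.2624, 0.1526]
ee_rot: [[0.695, 0.0, 0.719], [-0.719, -0.0, 0.695], [0.0, -1.0, 0.0]]
force: [0.5, 0.4, -0.6]
gripper_width: 0.0497
```

apply_moves([
  [[0.05,0,0,0,-8.5],[0.05,0,0,0,-8.5],[0.05,0,0,0,-8.5],[0.05,0,0,0,-8.5],[0.05,0,0.01,0,-5],[0.05,0,0.01,0,0],[0.05,0,0.008,0,0],[0.05,0,0,0,0],[0.05,0,0,0,0],[0.05,0,0,0,0]],
])

```text
clock: 21.6
eef_pos: [0.4241, -0.2624, 0.1252]
ee_rot: [[0.992, 0.0, 0.128], [-0.128, -0.0, 0.992], [0.0, -1.0, -0.0]]
force: [0.4, 0.2, -0.4]
gripper_width: 0.0498
```

```bash
python3 - <<'E'
from h import *
rgb,P=save("wrist","w8");s=arm.sense();p=np.array(s["eef_pos"]);R=np.array(s["ee_rot"]);print(s["clock"],p,R.round(3),s["gripper_width"],s["force"],s["ft_torque"])
print("wing rel tool mm",((np.array([.4249,-.2627,.141])-p)@R*1000).round(1))
P=P.reshape(-1,3);P=P[np.isfinite(P).all(1)]
w=P[((P>[.38,-.32,.146])&(P<[.46,-.2,.154])).all(1)]
if len(w)>20:
    r=cv2.minAreaRect((w[:,:2]*1000).astype(np.float32));print("wing seen",r,len(w))
E
```

```text
21.65 [ 0.42417602 -0.26235725  0.12526028] [[ 0.992  0.     0.128]
 [-0.128 -0.     0.992]
 [ 0.001 -1.    -0.   ]] 0.04996891258126286 [-0.68401053 -0.02201498  0.10464131] [ 0.06990961 -0.03117114 -0.06407258]
wing rel tool mm [  0.8 -15.7  -0.3]
wing seen ((423.74200439453125, -262.9904479980469), (9.93504524230957, 46.0328483581543), 84.17489624023438) 1079
```

apply_moves([
  [[0.05,0,0.008,-0.0003,0],[0.05,0,0.012,0,0],[0.05,0,0.01,0,0],[0.05,0,0.004,0,0],[0.05,0,0,0,0],[0.0,0,0,0,0],[0.0,0,0,0,0],[0.0,0,0,0,0],[0.0,0,0,0,0],[0.0,0,0,0,0]],
])

```text
clock: 22.65
eef_pos: [0.4241, -0.2629, 0.0913]
ee_rot: [[0.992, 0.001, 0.127], [-0.127, -0.001, 0.992], [0.001, -1.0, -0.001]]
force: [-0.9, -0.8, 2.7]
gripper_width: 0.0092
```

apply_moves([
  [[0.0,0,0.001,0,0],[0.0,0,0.001,0,0],[0.0,0,0.001,0,0],[0.0,0,0.001,0,0],[0.0,0,0.001,0,0],[0.0,0,0.001,0,0],[0.0,0,0.001,0,0],[0.0,0,0.001,0,0],[0.0,0,0,0,0],[0.0,0,0,0,0]],
])

```text
clock: 23.65
eef_pos: [0.424, -0.2627, 0.083]
ee_rot: [[0.992, 0.0, 0.127], [-0.127, -0.0, 0.992], [0.0, -1.0, -0.0]]
force: [-0.2, -4.4, 5.0]
gripper_width: 0.0088
```

apply_moves([
  [[0.0,0,0.0005,0,0],[0.0,0,0.0005,0,0],[0.0,0,0.0003,0,0],[0.0,0,0,0,0],[0.0,0,0,0,0],[0.0,0,0,0,0],[0.0,0,0,0,0],[0.0,0,0,0,0],[0.0,0,0,0,0],[0.0,0,0,0,0]],
])

```text
clock: 24.65
eef_pos: [0.424, -0.2627, 0.0817]
ee_rot: [[0.992, 0.0, 0.127], [-0.127, -0.0, 0.992], [0.0, -1.0, -0.0]]
force: [-0.3, -3.8, 5.2]
gripper_width: 0.0087
```

apply_moves([
  [[0.0,0,0.0005,0,0],[0.0,0,0.0005,0,0],[0.0,0,0.0003,0,0],[0.0,0,0,0,0],[0.0,0,0,0,0],[0.0,0,0,0,0],[0.0,0,0,0,0],[0.0,0,0,0,0],[0.0,0,0,0,0],[0.0,0,0,0,0]],
])

```text
clock: 25.65
eef_pos: [0.424, -0.2627, 0.0804]
ee_rot: [[0.992, 0.0, 0.127], [-0.127, -0.0, 0.992], [0.0, -1.0, -0.0]]
force: [-0.3, -3.4, 5.1]
gripper_width: 0.0092
```

apply_moves([
  [[0.0,0,0.0005,0,0],[0.0,0,0.0005,0,0],[0.0,0,0.0003,0,0],[0.0,0,0,0,0],[0.0,0,0,0,0],[0.0,0,0,0,0],[0.0,0,0,0,0],[0.0,0,0,0,0],[0.0,0,0,0,0],[0.0,0,0,0,0]],
])

```text
clock: 26.65
eef_pos: [0.424, -0.2627, 0.0792]
ee_rot: [[0.992, 0.0, 0.127], [-0.127, -0.001, 0.992], [0.0, -1.0, -0.0]]
force: [-0.3, -3.4, 6.0]
gripper_width: 0.009
```

apply_moves([
  [[0.0,0,0.0005,0,0],[0.0,0,0.0005,0,0],[0.0,0,0.0003,0,0],[0.0,0,0,0,0],[0.0,0,0,0,0],[0.0,0,0,0,0],[0.0,0,0,0,0],[0.0,0,0,0,0],[0.0,0,0,0,0],[0.0,0,0,0,0]],
])

```text
clock: 27.65
eef_pos: [0.4241, -0.2627, 0.0782]
ee_rot: [[0.992, 0.001, 0.127], [-0.127, -0.001, 0.992], [0.001, -1.0, -0.001]]
force: [-2.2, -3.2, 9.2]
gripper_width: 0.0089
```

Bottom felt: 9.2 N against a spring force of about 6.8 N, at 13.1 mm depth. I'll back off slightly and turn.

apply_moves([
  [[0.0,0,-0.0007,0,0],[0.0,0,0,0,-5],[0.0,0,0,0,-6],[0.0,0,0,0,-6],[0.0,0,0,0,-6],[0.0,0,0,0,-6],[0.0,0,0,0,-6],[0.0,0,0,0,-5],[0.0,0,0,0,0],[0.0,0,0,0,0]],
])

```text
clock: 28.65
eef_pos: [0.4241, -0.2633, 0.0787]
ee_rot: [[0.842, 0.0, -0.54], [0.54, -0.001, 0.842], [-0.0, -1.0, -0.001]]
force: [-0.3, -5.0, 6.7]
gripper_width: 0.0089
```

```bash
python3 - <<'E'
from h import *
s=arm.sense();R=np.array(s["ee_rot"]);print(s["clock"],s["eef_pos"],np.degrees(np.arctan2(R[1,0],R[0,0])),s["force"],s["ft_torque"],s["joint_efforts"],np.round(s["qpos"],1))
E
```

```text
28.65 [ 0.42413619 -0.26325517  0.07871103] 32.69327459566037 [-0.30917501 -5.02152099  6.66604328] [-1.20472304  0.22998812  0.01346372] [  2.58102246 -49.03110266  27.4881506    0.91942258   1.66289862
  -0.09056308] [-31.8  15.2 -17.   57.7  -0.1 -64.5]
```

apply_moves([
  [[0.0,0,0,0,-5],[0.0,0,0,0,-7],[0.0,0,0,0,-7],[0.0,0,0,0,-7],[0.0,0,0,0,-7],[0.0,0,0,0,-7],[0.0,0,0,0,-5],[0.0,0,0,0,-3],[0.0,0,0,0,0],[0.0,0,0,0,0]],
])

```text
clock: 29.65
eef_pos: [0.4247, -0.2637, 0.0789]
ee_rot: [[0.162, 0.001, -0.987], [0.987, -0.002, 0.162], [-0.002, -1.0, -0.002]]
force: [0.7, -6.6, 6.3]
gripper_width: 0.0088
```

```bash
python3 - <<'E'
from h import *
s=arm.sense();R=np.array(s["ee_rot"]);print(s["clock"],s["eef_pos"],np.degrees(np.arctan2(R[1,0],R[0,0])),s["force"],s["ft_torque"],s["gripper_width"])
rgb,P=save("wrist","w9");p=np.array(s["eef_pos"]);T=((P-p)@R).reshape(-1,3)
P=P.reshape(-1,3)
w=P[(abs(P[:,0]-.424)<.03)&(abs(P[:,1]+.2635)<.03)&(P[:,2]>.13)&(P[:,2]<.142)]
if len(w)>20:print(cv2.minAreaRect((w[:,:2]*1000).astype(np.float32)),np.median(w[:,2]),len(w))
E
```

```text
29.65 [ 0.42470167 -0.26366851  0.07892787] 80.68737769121654 [ 0.69124781 -6.61309049  6.30113189] [-1.43394172 -0.06706352  0.02691041] 0.008842892392696138
((423.9957580566406, -263.64288330078125), (36.85743713378906, 35.606285095214844), 36.81922149658203) 0.1376115101565235 2262
```

apply_moves([
  [[0.0,0,-0.001,0,0],[0.0,0,-0.001,0,0],[0.0,0,-0.0005,0,0],[0.0,0,0,0,0],[0.03,0,0,0,0],[0.03,0,0,0,0],[0.03,0,0,0,0],[0.03,0,0,0,0],[0.03,0,0,0,0],[0.03,0,0,0,0]],
])

```text
clock: 30.7
eef_pos: [0.4238, -0.2624, 0.0808]
ee_rot: [[0.162, -0.0, -0.987], [0.987, 0.0, 0.162], [0.0, -1.0, 0.0]]
force: [0.4, 0.1, 0.4]
gripper_width: 0.0301
```

apply_moves([
  [[0.03,0,-0.003,0,0],[0.03,0,-0.006,0,0],[0.03,0,-0.01,0,0],[0.03,0,-0.015,0,0],[0.03,0,-0.02,0,0],[0.03,0,-0.02,0,0],[0.03,0,-0.02,0,0],[0.03,0,-0.006,0,0],[0.03,0,0,0,0],[0.03,0,0,0,0]],
])

```text
clock: 31.7
eef_pos: [0.4236, -0.2624, 0.1804]
ee_rot: [[0.162, -0.001, -0.987], [0.987, 0.0, 0.162], [0.0, -1.0, 0.001]]
force: [0.9, 0.4, -0.1]
gripper_width: 0.0299
```

```bash
python3 - <<'E'
from h import *
s=arm.sense();R=np.array(s["ee_rot"]);print(s["clock"],s["eef_pos"],s["force"],s["gripper_width"])
rgb,P=save("wrist","w10");P=P.reshape(-1,3);P=P[np.isfinite(P).all(1)]
def rect(Q):return cv2.minAreaRect((Q[:,:2]*1000).astype(np.float32))
w=P[(abs(P[:,0]-.424)<.035)&(abs(P[:,1]+.2635)<.035)&(P[:,2]>.115)&(P[:,2]<.157)];t=np.percentile(w[:,2],90);print("wing top",t)
w=w[abs(w[:,2]-t)<.0025];print("wing",rect(w),len(w))
b=P[((P>[.47,-.34,.138])&(P<[.525,-.2,.148])).all(1)];print("bar",rect(b),np.median(b[:,2]))
E
```

```text
31.7 [ 0.42361144 -0.26235213  0.1803679 ] [ 0.90323394  0.39768192 -0.14058681] 0.029890258381553517
wing top 0.14126025471567966
wing ((423.93231201171875, -263.4902038574219), (44.59428787231445, 9.132063865661621), 80.89128875732422) 531
bar ((495.7882995605469, -272.72857666015625), (89.56922912597656, 10.259537696838379), 82.31281280517578) 0.142084460278166
```

View pics/w10.png

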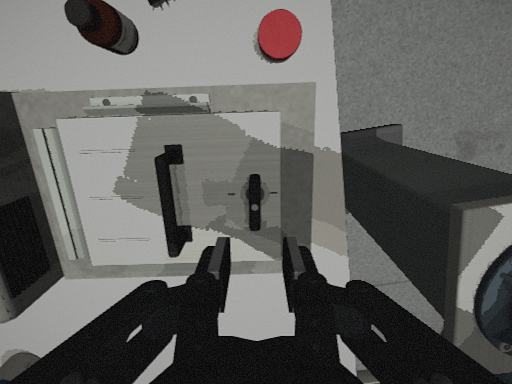

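The view shows the wing lying across at (254,200), square to its marks, and the cover still under the lip at left. The wing top is about 9 mm lower than before, so the stud is held in its notch.

```bash
python3 -c "
from cell import arm
print(arm.hand_in(), arm.sense()['clock'])"
```

```text
the job is handed in; nothing more can be done
the job is handed in; nothing more can be done
```

The cover is fully home and the stud is locked. I handed the job in at about 32 s of the 54 s allowed.

- **Cover:** I lowered it about 27 mm short of home and slid it under the lip until it stopped at about 8 N.
- **Stud:** I pushed it in until it bottomed at about 13 mm, where the force rose to 9.2 N against about 6.8 N from the spring. I then backed off slightly, turned it 88° counter-clockwise and let go.

**Last checks**
- The wing is turned about 1.55 rad relative to the bar. Its top is about 9 mm lower than at the start, so it is resting in its notch.
- The bar top is at 0.142 m, which matches a level cover lying on the deck. The bar is within about 1 mm of where the stop was felt.
- The gripper was clear, about 75 mm above the wing, with near-zero force. I moved none of the bystanders knowingly, but I did not re-measure where they stand.

**What disagreed or went wrong**
- The fingertips are about 37 mm behind the reported TCP, not at it as the description says. Because of this the first grasp closed on air above the bar. I measured the offset from the depth image and corrected every later move for it.
- While pushing and turning the stud there was a sideways force of 3 to 7 N, which disappeared when I let go.

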